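# Find the storage pot a stray screw lid belongs to

## Task

A loose screw lid lies on the desk beside a caddy of three open storage pots, and its thread fits just one of them. Find out which by trying the lid on, and screw it clockwise fully home on that pot, so that it sits level with its skirt down against the pot's shoulder; then let go. Leave the remote control, the plug adapter and the glass where they are.

Things in the scene. Friction and masses are not known exactly. Their poses are not given: they have to be found in the camera images.
- lid: Loose black plastic screw lid, 40 to 80 g, right way up on the desk. Origin: centre of its open underside; z up through the top. Round skirt 66 mm outside, 59 mm inside diameter, 22 mm deep; top plate at z = 22 to 26 mm.
- lid_bar (a point): Middle of the straight flat-sided grip bar that stands on the lid's top: 50 mm long (along the lid's x), 16 mm wide (along y), 24 mm high (lid z = 26 to 50 mm). This point is on the lid's axis at lid z = 38 mm; same axes as the lid.
- lid_lug (a point): One of the lid's three thread lugs, inside the skirt at its lower edge, at 0, 120 and 240 degrees from the lid's x axis: each 7 mm wide, 3.5 mm high (lid z = 1 to 4.5 mm), inner tip 24.5 mm from the axis. This point: the inner tip of the one on the lid's +x side.
- caddy: White tray fixed to the desk, 94 x 300 x 32 mm, long side along its y; origin at the centre of its underside, z up. Three fixed, white open pots, much alike, stand in it in a row, 97 mm apart. Which pot stands where is drawn anew each time. Pots: body 69 mm in diameter, shoulder 66 mm above the desk, neck 46 mm (56 over the thread), rim tapered.
- pot_left (a point): Centre of the mouth of the pot at the caddy's +y end, on its axis at rim height (86.5 mm above the desk). The matching pot has a three-start right-hand thread: three gaps 50 degrees wide, 120 apart, let the lugs drop in. One gap is centred on the caddy's +x direction, give or take 0.3 rad. On the ridges between gaps the lid stands 8 to 15 mm above home.
- pot_middle (a point): The same point for the middle pot. On the matching pot, with the lugs dropped in the gaps, the lid stands 6 mm above home; turning on clockwise (from above) by about 50 to 85 degrees lets it down a groove sloping 15 degrees to home (lid origin 66 mm above the desk); a stop comes at most 105 degrees on. Home it keeps 2 mm of axial play and does not clamp.
- pot_right (a point): The same point for the pot at the caddy's -y end. The two pots that do not match have other threads: on one the lid only rests and spins on top, about 14 mm above home; on the other it drops in the same way but jams after a small turn, 4 to 6 mm above home. Turning back anticlockwise frees it.
- remote: Bystander: white air-conditioner remote control lying flat, 46 x 150 x 20 mm (x, y, z), origin at the centre of its underside.
- adapter: Bystander: white plug-in power adapter on its back with three brass pins up, 85 x 50 mm, 62 mm high, origin at the centre of its underside.
- tumbler: Bystander: empty drinking glass, 72 mm in diameter, 95 mm high, standing; origin at the centre of its foot.

How it is judged:
By the outcome, as a careful person would: the job done as asked, in the order asked, and still so for the second after the job is handed in, with the robot touching nothing.
It also fails if it takes over 61 s, if anything falls off the work surface, if the arm or the gripper's body presses on something with over 40 N, if the wrist force passes 120 N, or if a joint passes its speed limit or range.

## Robot

A 6-joint arm with a two-finger parallel gripper is mounted at the origin on the work surface. World frame = base frame: x ahead of the robot, y to its left, z up, the work surface at z = 0. Lengths are in m, angles in rad, forces in N, time in s.
With the tool pointing down it reaches from about 0.35 to 0.975 m from the base axis. Payload 4.9 kg.
Tool frame: the origin (TCP) lies at the very end of the fingers, on their centre line; the grasp point (between the pads) lies manip.grip_point_offset behind it (manip.grip_point_offset is the distance from the TCP to the grasp point, in m); z points along the fingers, y is the line along which they close (so a half turn about z gives the same grasp; the last joint's range is limited). The gripper opens to 85 mm and grips with 20 to 120 N. Pads are 22 mm wide; open, the fingers measure 114 mm over their backs; the gripper's body (76 mm by 85 mm) begins 54 mm behind the grasp point. The pads swing forward as they close: fully open they stand 13 mm farther back than shut.
Start: joints at [-1.27, 0.053, 1.613, -0, 1.476, -0.119], TCP at [0.255, -0.571, 0.199] pointing down, gripper open.
Joint ranges: [-3.01, 3.01], [-1.01, 2.22], [0.06, 2.58], [-1.02, 4.17], [0.09, 2.62], [-3.14, 3.14]. Speed limits (rad/s): [2.57, 2.57, 3.14, 3.14, 3.14, 3.14].

## Interface

Orientations are given as a unit quaternion [w, x, y, z].
In Python, from plant import manip gives the robot as it stands.
- The arm moves only by the shell command python3 -m crank 'ROWS' [OPENING]. ROWS is JSON, a list of rows, each an object of numbers: "x", "y", "z": the shift along the tool's x, y, z in cm; "turn": the turn about the tool's z in rad. In form: [{"x": .., "y": .., "z": .., "turn": ..}, ...]. A call has 1 to 5 rows; each row shifts and turns the commanded pose from where the row before left it, along the tool's axes as they then stand; what a row does not reach is not made up. A row lasts 1/10 s, in which the tool goes at most 50 mm and 8.59 degrees, less where a joint would pass 70% of its speed; a pose out of reach is approached as far as the arm can. A call with a gripper value outside its range is refused whole. OPENING is the opening in per cent of the stroke, from 0 (shut) to 100 (fully open), set as the call begins (- or left out, the last holds). The fingers move at their own pace and stop on an object; the grip force is fixed at half the most. Time passes only in rows, so rows that do not move let the fingers close. It gives the time, the measured TCP pose, the force, the opening and the grip force at its end, in the units of the state.
- manip.state(): the state, without advancing time (a new reading comes with each control period).
- manip.grab_frame(name): name is "side" or "top"; returns (picture, depth): 480x640x3 uint8, red, green, blue; 480x640 float32, m along the optical axis (not along the pixel's ray), 0 where there is no reading.
- manip.camera_model(name): a dict with "mtx" (3x3 intrinsics, pixels), "world_to_cam" (4x4, takes a point from world to camera coordinates). Camera axes: x right, y down, z forward; pixel columns grow to the right and rows downward; lengths in m; the calibration is good to about 2 mm. A picture is of the moment at which its call begins. camera_model takes no time and is no camera call.
- manip.job_done(): hands the job in; it is judged then, once.
The state is a dict: "time": time; "joint_pos": joint angles; "joint_vel": joint speeds; "joint_efforts": joint torques, N m; "tool_pos": TCP position; "tool_rot": TCP orientation; "contact_force": force on the tool from outside, world axes, zero at the start; "ft_torque": the same for the moment, N m; "gripper_width": opening from 0.0 (shut) to 1.0 (fully open); "grasp_force": force on a finger pad.
Only numpy, scipy, OpenCV 4.12 (cv2) and the standard library are available. Lean on these libraries where they do the work, as an engineer would, in place of code of your own. Each camera call takes 0.05 s, during which the arm holds its last target. There are 200 camera calls.

## Working session

There is one attempt and no reset: what is moved stays moved. The work goes in short steps, Python scripts to look and compute and a shell command to move; the robot and the scene stay as the last step left them, time stands still between calls to the robot, and variables do not carry over. Pictures are saved under pics/ and viewed, at most 10 in all, crops included, and the job is handed in when it is done.

```bash
ls; mkdir -p pics; python3 - <<'E'
from plant import manip
import cv2,numpy as np
print(manip.state(), manip.grip_point_offset)
for n in("side","top"):
    p,d=manip.grab_frame(n); cv2.imwrite(f"pics/{n}0.png",p[:,:,::-1]); np.save(f"pics/{n}0.npy",d); print(n,manip.camera_model(n))
E
```

```text
pics
{'time': 0.0, 'joint_pos': array([-1.26996953e+00,  5.33610620e-02,  1.61432476e+00, -4.16269596e-06,
        1.47600147e+00, -1.18981891e-01]), 'joint_vel': array([ 8.05389661e-04, -1.35466050e-05,  1.07187154e-03,  3.79815287e-04,
       -7.12001012e-04, -1.55679503e-03]), 'joint_efforts': array([ 2.95186073e-04, -3.93679619e+01, -3.70179963e+01, -1.94142258e-04,
        6.88185770e-03, -1.76167509e-05]), 'tool_pos': array([ 0.25454058, -0.57004804,  0.19784211]), 'tool_rot': array([-1.04280682e-03,  9.78050273e-01,  2.08366423e-01, -9.71570829e-05]), 'contact_force': array([-0.79253847,  0.10183357,  0.76717415]), 'ft_torque': array([-0.01081025,  0.02989668, -0.03484875]), 'grasp_force': 0.0, 'gripper_width': 0.9985778672906919} 0.0187
side {'mtx': array([[453.68073737,   0.        , 322.12325715],
       [  0.        , 453.68073737, 240.94810712],
       [  0.        ,   0.        ,   1.        ]]), 'world_to_cam': array([[-8.97504974e-01, -4.41004224e-01,  3.10511905e-04,
         5.02574908e-01],
       [-2.53750136e-01,  5.15840716e-01, -8.18241544e-01,
         1.95402885e-01],
       [ 3.60687803e-01, -7.34454648e-01, -5.74874490e-01,
         6.96547569e-01],
       [ 0.00000000e+00,  0.00000000e+00,  0.00000000e+00,
         1.00000000e+00]])}
top {'mtx': array([[616.03450516,   0.        , 319.31179291],
       [  0.        , 616.03450516, 243.30471797],
       [  0.        ,   0.        ,   1.        ]]), 'world_to_cam': array([[-0.01091573, -0.99992202, -0.00606658,  0.03953194],
       [-0.99604498,  0.011408  , -0.088115  ,  0.55544531],
       [ 0.08817733,  0.00508075, -0.99609184,  1.1859381 ],
       [ 0.        ,  0.        ,  0.        ,  1.        ]])}
```

View pics/top0.png

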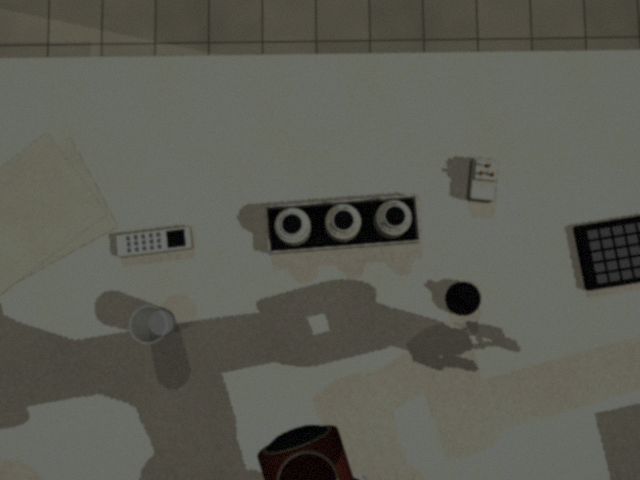

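View pics/side0.png

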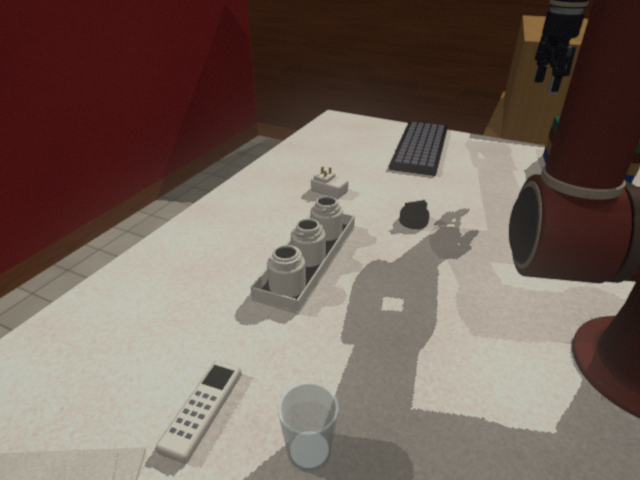

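The top view shows the lid at about (463,298) and the pot mouths at (292,225), (343,221) and (395,215). The adapter is at (483,180), the glass at (152,322) and the remote at (153,241). The side view shows the lid at (414,213) with its bar on top.

```bash
cat > h.py <<'E'
import numpy as np,cv2
from plant import manip
def cloud(n,d):
    c=manip.camera_model(n);K=c["mtx"];T=np.linalg.inv(c["world_to_cam"])
    v,u=np.mgrid[:480,:640]
    P=np.stack([(u-K[0,2])/K[0,0]*d,(v-K[1,2])/K[1,1]*d,d],-1)
    return P@T[:3,:3].T+T[:3,3]
def ray(n,u,v,z):
    c=manip.camera_model(n);K=c["mtx"];T=np.linalg.inv(c["world_to_cam"])
    r=T[:3,:3]@np.linalg.solve(K,[u,v,1]);o=T[:3,3]
    return o+r*(z-o[2])/r[2]
def proj(n,p):
    c=manip.camera_model(n);q=c["world_to_cam"]@np.append(p,1);q=c["mtx"]@q[:3];return q[:2]/q[2]
E
python3 - <<'E'
from h import *
P={}
for n in("top","side"):
    d=np.load(f"pics/{n}0.npy");P[n]=cloud(n,d);P[n][d==0]=np.nan
g=cv2.imread("pics/top0.png").max(2)
# lid
L0=ray("top",463,298,.03);print("lid~",L0)
for n in P:
    Q=P[n];near=np.hypot(Q[...,0]-L0[0],Q[...,1]-L0[1])<.06
    m=near&(Q[...,2]>.042)&(Q[...,2]<.07)
    if m.sum()>5:
        q=Q[m];print(n,"bar",m.sum(),q.mean(0),cv2.minAreaRect((q[:,:2]*1000).astype(np.float32)), np.percentile(q[:,2],[5,50,95]))
    m=near&(Q[...,2]>.015)&(Q[...,2]<.07);q=Q[m];print(n,"lid",m.sum(),cv2.minAreaRect((q[:,:2]*1000).astype(np.float32)))
    m=near&(Q[...,2]>.02)&(Q[...,2]<.032);q=Q[m];print(n,"plate",m.sum(),cv2.minEnclosingCircle((q[:,:2]*1000).astype(np.float32)))
# dark blob in top
m=((g<40)&(np.hypot(*(np.mgrid[:480,:640]-np.array([298,463])[:,None,None]))<30)).astype(np.uint8)
c=max(cv2.findContours(m,0,1)[0],key=cv2.contourArea);(u,v),r=cv2.minEnclosingCircle(c);print("blob",u,v,r,ray("top",u,v,.026),cv2.fitEllipse(c))
# pots: mouths
for u0,v0 in((292,225),(343,221),(395,215)):
    Q=P["top"];c0=ray("top",u0,v0,.0865)
    near=np.hypot(Q[...,0]-c0[0],Q[...,1]-c0[1])<.045
    m=near&(Q[...,2]>.076)&(Q[...,2]<.1);q=Q[m]
    print("pot",c0,m.sum(),cv2.minEnclosingCircle((q[:,:2]*1000).astype(np.float32)),q[:,2].max())
    a=g[v0-13:v0+14,u0-13:u0+14];mm=(a<50).astype(np.uint8)
    c=max(cv2.findContours(mm,0,1)[0],key=cv2.contourArea);(x,y),r=cv2.minEnclosingCircle(c);print(x+u0-13,y+v0-13,r,ray("top",x+u0-13,y+v0-13,.0865))
I=cv2.imread("pics/top0.png");S=cv2.imread("pics/side0.png")
a=cv2.resize(I[255:340,420:505],(400,400),interpolation=3);b=cv2.resize(S[185:245,384:444],(400,400),interpolation=3)
cv2.imwrite("pics/c1.png",np.clip(np.hstack([a,b]).astype(float)*3,0,255).astype(np.uint8))
E
```

```text
lid~ [ 0.44575928 -0.24406008  0.03      ]
top bar 239 [ 0.44519908 -0.24583435  0.04917824] ((445.4805908203125, -246.53030395507812), (49.201011657714844, 17.413211822509766), 42.174678802490234) [0.0441889  0.04933701 0.05313427]
top lid 913 ((444.7713623046875, -246.15347290039062), (64.92265319824219, 64.37416076660156), 89.41341400146484)
top plate 618 ((444.6512451171875, -246.26083374023438), 33.08942413330078)
side bar 135 [ 0.44757933 -0.24413766  0.04799892] ((448.1259765625, -246.97906494140625), (49.75550079345703, 18.188291549682617), 43.24644088745117) [0.04309577 0.04887991 0.05092833]
side lid 561 ((447.0167541503906, -240.00392150878906), (65.89636993408203, 51.35494613647461), 9.598315238952637)
side plate 272 ((448.643798828125, -245.37413024902344), 32.977081298828125)
blob 462.18084716796875 298.18438720703125 17.24662971496582 [ 0.44540839 -0.24336177  0.026     ] ((462.14013671875, 298.2693786621094), (31.662212371826172, 33.612510681152344), 98.74324798583984)
pot [0.58531777 0.08368999 0.0865    ] 684 ((587.6392211914062, 84.30306243896484), 28.053470611572266) 0.09099474082496162
291.3529415130615 223.56470584869385 9.457555770874023 [0.58803357 0.0848814  0.0865    ]
pot [ 0.59173624 -0.01174644  0.0865    ] 562 ((593.9030151367188, -12.425409317016602), 28.043787002563477) 0.09174124252846316
343.0 219.75 9.41086483001709 [ 0.59409041 -0.01178012  0.0865    ]
pot [ 0.60190288 -0.10914673  0.0865    ] 563 ((600.566650390625, -108.79159545898438), 28.038673400878906) 0.09178656945711783
394.68932056427 215.52912616729736 9.437054634094238 [ 0.6009123  -0.10854443  0.0865    ]
```

View pics/c1.png

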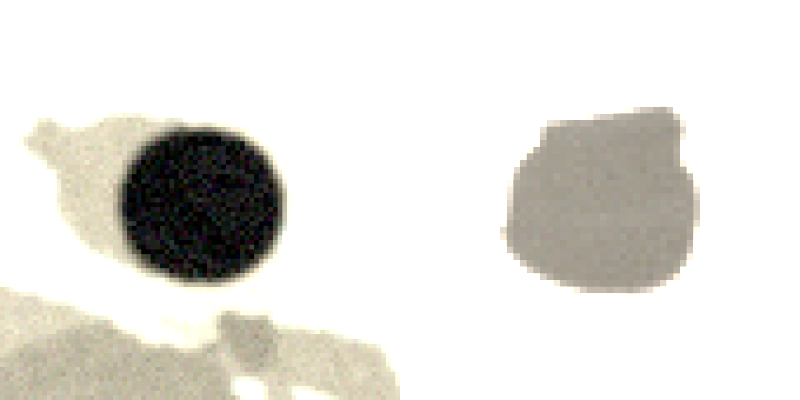

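The crop adds little, because the black lid saturates. Depth works, though: both cameras agree on the lid at about (0.446, -0.246) with its bar near 42.7° and its top at z≈0.05. The pots are 97 mm apart, as stated.

```bash
cat >> h.py <<'E'
def yaw():
    w,x,y,z=manip.state()["tool_rot"];return np.degrees(np.arctan2(2*(x*y+w*z),1-2*(y*y+z*z)))
def go(t,psi=None):
    s=manip.state();p=s["tool_pos"];a=yaw();psi=a if psi is None else psi
    d=(np.array(t)-p)*100;c,k=np.cos(np.radians(psi)),np.sin(np.radians(psi))
    turn=-((psi-a+180)%360-180)
    print("pos",p.round(4),"yaw %.1f"%a,"| turn first %.3f rad, then x %.2f y %.2f z %.2f cm"%(np.radians(turn),d[0]*c+d[1]*k,d[0]*k-d[1]*c,-d[2]))
E
python3 -m crank '[{"turn":-0.11},{"turn":-0.11},{"turn":-0.105},{}]'
python3 -c "
from h import *
go([.446,-.246,.10],42.7)"
```

```text
pos [ 0.2545 -0.5701  0.198 ] yaw 24.1 | turn first -0.325 rad, then x 36.05 y -10.84 z 9.80 cmschema error: expected keys x, y, z, turn
```

All four keys are required in each row.

```bash

python3 -m crank '[{"x":0,"y":0,"z":0,"turn":-0.11},{"x":0,"y":0,"z":0,"turn":-0.11},{"x":0,"y":0,"z":0,"turn":-0.105},{"x":4,"y":-1.2,"z":1,"turn":0},{"x":4,"y":-1.2,"z":1,"turn":0}]'
python3 -m crank '[{"x":4,"y":-1.2,"z":1,"turn":0},{"x":4,"y":-1.2,"z":1,"turn":0},{"x":4,"y":-1.2,"z":1,"turn":0},{"x":4,"y":-1.2,"z":1,"turn":0},{"x":4,"y":-1.2,"z":1,"turn":0}]'
python3 -c "
from h import *
go([.446,-.246,.08],42.7)"
```

```text
time: 0.6
tool_pos: [0.2972, -0.4985, 0.1785]
tool_rot: [-0.0, 0.932, 0.363, 0.0]
contact_force: [0.4, -0.2, -0.8]
gripper_width: 1.001
grasp_force: 0.0
time: 1.1
tool_pos: [0.404, -0.3174, 0.1283]
tool_rot: [-0.0, 0.931, 0.364, -0.0]
contact_force: [0.7, 0.1, 0.3]
gripper_width: 1.001
grasp_force: 0.0
pos [ 0.404  -0.3174  0.1283] yaw 42.7 | turn first -0.001 rad, then x 7.93 y -2.40 z 4.83 cm
```

```bash

python3 -m crank '[{"x":4,"y":-1.2,"z":2,"turn":0},{"x":3.93,"y":-1.2,"z":2,"turn":0},{"x":0,"y":0,"z":0.8,"turn":0},{"x":0,"y":0,"z":0,"turn":0}]' 60
python3 - <<'E'
from h import *
go([.446,-.246,.029],42.7)
for n in("side","top"):
    p,d=manip.grab_frame(n); P=cloud(n,d)
    if n=="side": cv2.imwrite("pics/s2.png",cv2.resize(p[120:300,310:550,::-1],(800,600)))
    m=(np.hypot(P[...,0]-.446,P[...,1]+.246)<.05)&(P[...,2]>.043)&(P[...,2]<.056)&(d>0)
    q=P[m];print(n,m.sum(),q.mean(0),cv2.minAreaRect((q[:,:2]*1000).astype(np.float32)))
E
```

```text
time: 1.5
tool_pos: [0.4446, -0.2463, 0.079]
tool_rot: [-0.002, 0.931, 0.365, -0.001]
contact_force: [-0.3, -0.5, -0.2]
gripper_width: 0.602
grasp_force: 0.0
pos [ 0.4446 -0.2463  0.079 ] yaw 42.8 | turn first 0.002 rad, then x 0.12 y 0.08 z 5.00 cm
side 134 [ 0.44728706 -0.24379229  0.04830673] ((447.83111572265625, -246.25784301757812), (51.22891616821289, 18.446414947509766), 44.36229705810547)
top 140 [ 0.45230057 -0.23921802  0.04923011] ((451.2735595703125, -240.55517578125), (32.80208969116211, 16.027984619140625), 43.51715087890625)
```

View pics/s2.png

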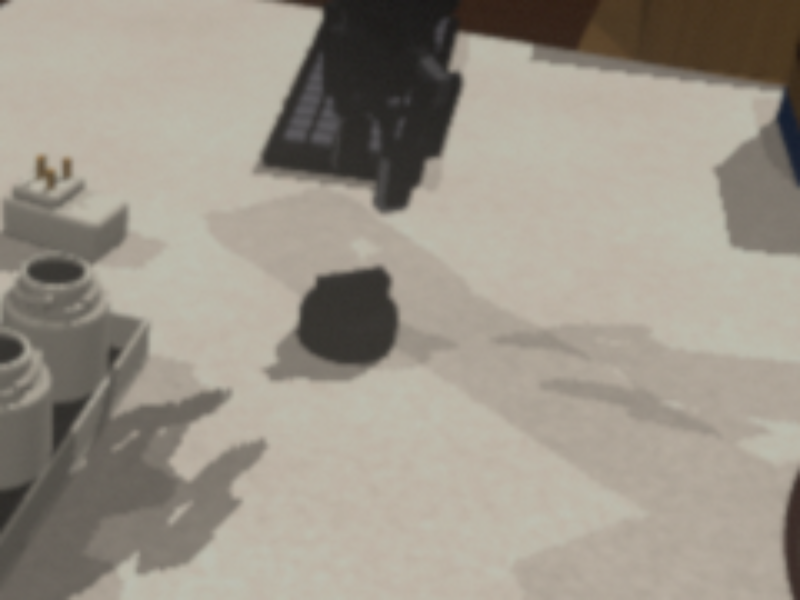

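The crop shows the open fingers, tips near (390,205), above the lid at (350,315). The bar heading of about 43° is confirmed, so I'll descend and grip.

```bash

python3 -m crank '[{"x":0.1,"y":0.08,"z":2,"turn":0},{"x":0,"y":0,"z":1.5,"turn":0},{"x":0,"y":0,"z":1.0,"turn":0},{"x":0,"y":0,"z":0.4,"turn":0},{"x":0,"y":0,"z":0,"turn":0}]' 60
python3 -m crank '[{"x":0,"y":0,"z":0,"turn":0},{"x":0,"y":0,"z":0,"turn":0},{"x":0,"y":0,"z":0,"turn":0},{"x":0,"y":0,"z":0,"turn":0},{"x":0,"y":0,"z":0,"turn":0}]' 0
python3 -c "
from h import *
go([.446,-.246,.15],42.7)"
```

```text
time: 2.1
tool_pos: [0.4464, -0.2478, 0.0315]
tool_rot: [-0.001, 0.932, 0.364, -0.0]
contact_force: [-0.6, 0.6, 0.2]
gripper_width: 0.603
grasp_force: 0.0
time: 2.6
tool_pos: [0.4471, -0.2477, 0.0323]
tool_rot: [0.0, 0.931, 0.364, 0.0]
contact_force: [0.0, 0.5, 0.1]
gripper_width: 0.002
grasp_force: 0.0
pos [ 0.4471 -0.2477  0.0323] yaw 42.7 | turn first -0.000 rad, then x 0.03 y -0.20 z -11.77 cm
```

```bash

python3 - <<'E'
from h import *
p,d=manip.grab_frame("side"); cv2.imwrite("pics/s3.png",cv2.resize(p[120:300,310:550,::-1],(800,600)))
P=cloud("side",d);print(proj("side",manip.state()["tool_pos"]))
q,d=manip.grab_frame("top");cv2.imwrite("pics/t3.png",cv2.resize(np.clip(q[230:370,380:560,::-1].astype(float)*2.5,0,255).astype(np.uint8),(770,600)))
E
```

```text
[415.67528702 208.86083083]
```

View pics/s3.png

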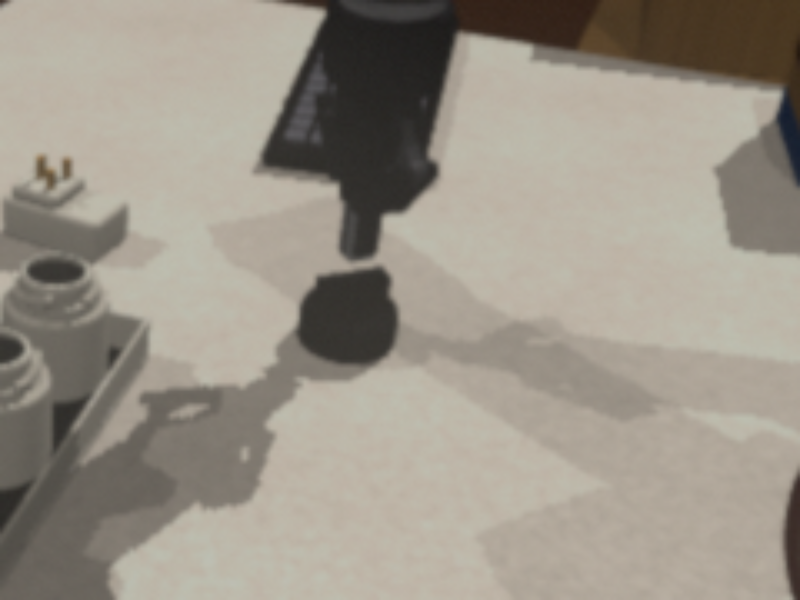

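The closed fingertips are visible at crop (360,255), above and clear of the bar at (350,275). They are not where the reported TCP should project, so I'll measure the finger position from depth.

```bash

python3 - <<'E'
from h import *
s=manip.state();t=s["tool_pos"];print(t,s["joint_pos"].round(3))
for n in("side","top"):
    p,d=manip.grab_frame(n);P=cloud(n,d)
    near=(np.hypot(P[...,0]-t[0],P[...,1]-t[1])<.08)&(d>0)
    for lo in np.arange(.02,.16,.01):
        q=P[near&(P[...,2]>=lo)&(P[...,2]<lo+.01)]
        if len(q)>3: print(n,"%.2f"%lo,len(q),np.median(q,0).round(3),q.min(0).round(3),q.max(0).round(3))
    if n=="side":
        for v in range(180,204,2): print(v,[tuple((P[v,u]*1000).astype(int)) for u in (416,418,420)])
E
```

```text
[ 0.44701174 -0.24768144  0.03219138] [-0.652 -0.053  2.013 -0.     1.182  0.174]
side 0.02 250 [ 0.441 -0.232  0.025] [ 0.416 -0.267  0.02 ] [ 0.48  -0.214  0.03 ]
side 0.03 84 [ 0.446 -0.239  0.035] [ 0.426 -0.261  0.03 ] [ 0.471 -0.223  0.04 ]
side 0.04 125 [ 0.447 -0.242  0.047] [ 0.426 -0.266  0.04 ] [ 0.47  -0.225  0.05 ]
side 0.05 33 [ 0.45  -0.243  0.051] [ 0.428 -0.262  0.05 ] [ 0.468 -0.226  0.052]
side 0.06 18 [ 0.449 -0.243  0.067] [ 0.436 -0.252  0.065] [ 0.459 -0.237  0.07 ]
side 0.07 41 [ 0.445 -0.24   0.075] [ 0.435 -0.248  0.07 ] [ 0.461 -0.233  0.08 ]
side 0.08 46 [ 0.447 -0.239  0.085] [ 0.435 -0.245  0.08 ] [ 0.461 -0.233  0.09 ]
side 0.09 53 [ 0.446 -0.239  0.096] [ 0.434 -0.254  0.09 ] [ 0.461 -0.233  0.1  ]
side 0.10 26 [ 0.453 -0.239  0.106] [ 0.437 -0.261  0.1  ] [ 0.476 -0.222  0.11 ]
side 0.11 98 [ 0.447 -0.233  0.115] [ 0.417 -0.268  0.11 ] [ 0.481 -0.214  0.12 ]
side 0.12 92 [ 0.446 -0.231  0.125] [ 0.412 -0.272  0.12 ] [ 0.485 -0.21   0.13 ]
side 0.13 127 [ 0.447 -0.232  0.135] [ 0.406 -0.278  0.13 ] [ 0.491 -0.204  0.14 ]
side 0.14 147 [ 0.446 -0.229  0
[... 1597 characters left out ...]
64(469), np.int64(-356), np.int64(0)), (np.int64(464), np.int64(-357), np.int64(0))]
200 [(np.int64(470), np.int64(-342), np.int64(0)), (np.int64(446), np.int64(-256), np.int64(50)), (np.int64(443), np.int64(-260), np.int64(49))]
202 [(np.int64(448), np.int64(-249), np.int64(48)), (np.int64(444), np.int64(-250), np.int64(49)), (np.int64(440), np.int64(-251), np.int64(49))]
top 0.02 269 [ 0.45  -0.228  0.026] [ 0.421 -0.257  0.02 ] [ 0.477 -0.214  0.03 ]
top 0.03 22 [ 0.455 -0.23   0.031] [ 0.425 -0.252  0.03 ] [ 0.477 -0.215  0.038]
top 0.04 55 [ 0.455 -0.235  0.048] [ 0.444 -0.244  0.041] [ 0.467 -0.224  0.05 ]
top 0.05 32 [ 0.457 -0.235  0.052] [ 0.448 -0.243  0.05 ] [ 0.467 -0.226  0.056]
```

View pics/t3.png

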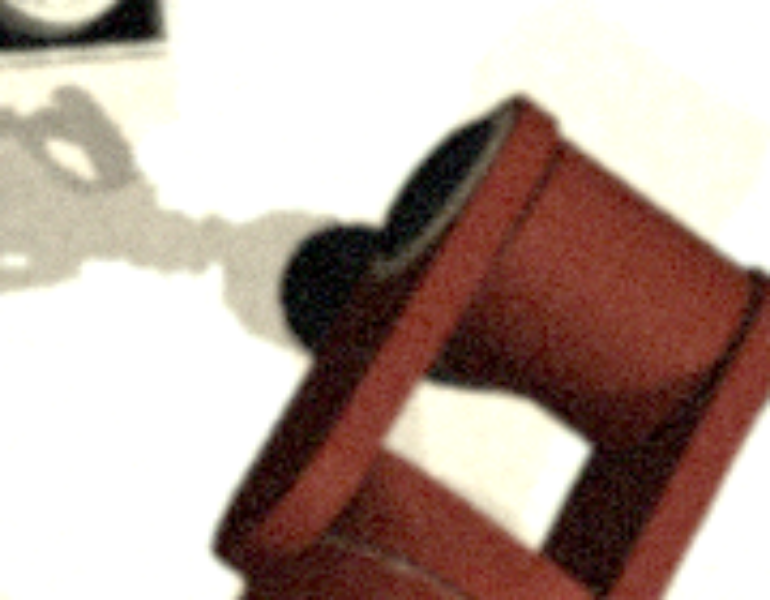

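Depth puts the real closed fingertips at z≈0.066, while the reported TCP z is 0.032. The fingers therefore end about 34 mm short of the reported TCP, though the horizontal position agrees. I'll correct for that by descending 3.4 cm more, watching the force.

```bash

python3 -m crank '[{"x":0,"y":0,"z":0,"turn":0},{"x":0,"y":-0.15,"z":0,"turn":0},{"x":0,"y":0,"z":0.5,"turn":0},{"x":0,"y":0,"z":1.0,"turn":0},{"x":0,"y":0,"z":0.7,"turn":0}]' 60
python3 -m crank '[{"x":0,"y":0,"z":0.5,"turn":0},{"x":0,"y":0,"z":0.4,"turn":0},{"x":0,"y":0,"z":0.2,"turn":0},{"x":0,"y":0,"z":0,"turn":0}]' 60
python3 -c "
from h import *
P=None
p,d=manip.grab_frame('side');P=cloud('side',d);t=manip.state()['tool_pos'];print(t)
m=(np.hypot(P[...,0]-t[0],P[...,1]-t[1])<.08)&(P[...,2]>.01)&(d>0);cv2.imwrite('pics/s4.png',cv2.resize(np.clip(2*p[150:240,350:470,::-1].astype(float),0,255).astype(np.uint8),(800,600)))
"
```

```text
time: 3.3
tool_pos: [0.4454, -0.2462, 0.0088]
tool_rot: [-0.001, 0.931, 0.364, -0.0]
contact_force: [-0.2, -0.4, 0.4]
gripper_width: 0.597
grasp_force: 0.0
time: 3.7
tool_pos: [0.4458, -0.2465, -0.0013]
tool_rot: [-0.0, 0.931, 0.364, -0.0]
contact_force: [-0.3, 0.6, -0.4]
gripper_width: 0.605
grasp_force: 0.0
[ 0.44599208 -0.24660306 -0.00092485]
```

View pics/s4.png

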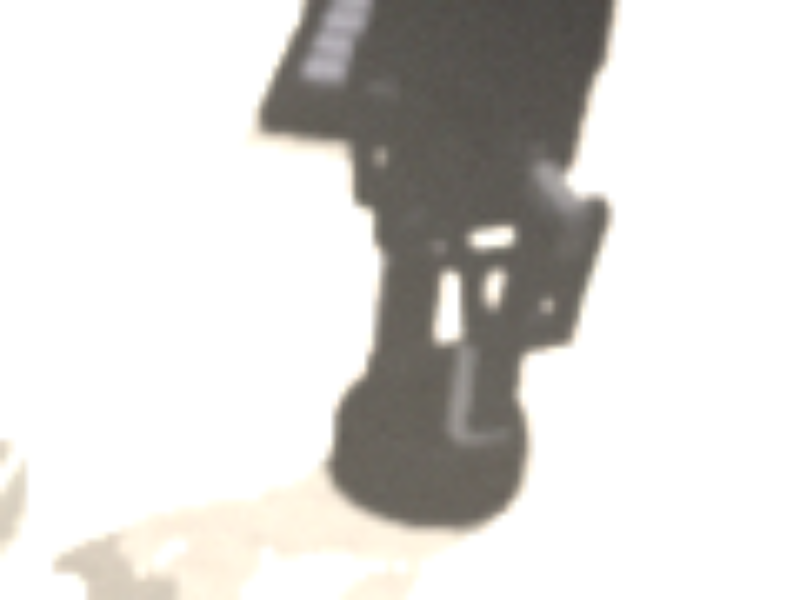

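The fingers now straddle the bar, with the near tip at crop (480,440) just over the lid's plate. I'll close the gripper.

```bash
Z='{"x":0,"y":0,"z":0,"turn":0}'; 
python3 -m crank '[{"x":0,"y":0,"z":0,"turn":0},{"x":0,"y":0,"z":0,"turn":0},{"x":0,"y":0,"z":0,"turn":0},{"x":0,"y":0,"z":0,"turn":0},{"x":0,"y":0,"z":0,"turn":0}]' 0
python3 -m crank '[{"x":0,"y":0,"z":-1,"turn":0},{"x":0,"y":0,"z":-3,"turn":0},{"x":0,"y":0,"z":-4,"turn":0},{"x":0,"y":0,"z":-4,"turn":0},{"x":0,"y":0,"z":-2,"turn":0}]'
python3 - <<'E'
from h import *
s=manip.state();t=s["tool_pos"];print(t,s["joint_pos"].round(2))
p,d=manip.grab_frame("side");P=cloud("side",d)
m=(np.hypot(P[...,0]-t[0],P[...,1]-t[1])<.06)&(d>0)&(P[...,2]>.01)
z=P[...,2][m];print(np.histogram(z,np.arange(.06,.2,.01)),z.min())
go([.6007,-.1087,.14],141)
E
```

```text
time: 4.25
tool_pos: [0.4464, -0.2469, -0.0004]
tool_rot: [0.0, 0.931, 0.364, 0.0]
contact_force: [1.5, -0.9, 3.2]
gripper_width: 0.172
grasp_force: 60.2
time: 4.75
tool_pos: [0.4474, -0.2476, 0.1438]
tool_rot: [0.002, 0.931, 0.364, 0.002]
contact_force: [1.7, -0.7, -0.4]
gripper_width: 0.166
grasp_force: 59.8
[ 0.44735497 -0.24756792  0.14376331] [-0.65 -0.19  1.94  0.    1.39  0.17]
(array([  0,   0,   0,   0,   0,   0,   0,   0,  79, 145, 230, 155, 104,
       120]), array([0.06, 0.07, 0.08, 0.09, 0.1 , 0.11, 0.12, 0.13, 0.14, 0.15, 0.16,
       0.17, 0.18, 0.19, 0.2 ])) 0.1430423256173033
pos [ 0.4486 -0.2485  0.1464] yaw 42.7 | turn first -1.716 rad, then x -3.02 y 20.44 z 0.64 cm
```

The lid is held: bar width 14 mm, 60 N grip, and its underside is about level with the reported TCP z. Next I'll turn it anticlockwise for the start angle and cross-check the pots with the side camera.

```bash

python3 -m crank '[{"x":0,"y":0,"z":0,"turn":-0.143},{"x":0,"y":0,"z":0,"turn":-0.143},{"x":0,"y":0,"z":0,"turn":-0.143},{"x":0,"y":0,"z":0,"turn":-0.143},{"x":0,"y":0,"z":0,"turn":-0.143}]'>/dev/null
python3 -m crank '[{"x":0,"y":0,"z":0,"turn":-0.143},{"x":0,"y":0,"z":0,"turn":-0.143},{"x":0,"y":0,"z":0,"turn":-0.143},{"x":0,"y":0,"z":0,"turn":-0.143},{"x":0,"y":0,"z":0,"turn":-0.143}]'>/dev/null
python3 -m crank '[{"x":0,"y":0,"z":0,"turn":-0.143},{"x":0,"y":0,"z":0,"turn":-0.143},{"x":0,"y":0,"z":0,"turn":0}]'
python3 - <<'E'
from h import *
d=np.load("pics/side0.npy");P=cloud("side",d);g=cv2.imread("pics/side0.png").max(2)
for c in((.588,.0846),(.594,-.0121),(.6007,-.1087)):
    m=(np.hypot(P[...,0]-c[0],P[...,1]-c[1])<.04)&(P[...,2]>.0815)&(P[...,2]<.095)&(d>0);q=P[m]
    print(c,cv2.minEnclosingCircle((q[:,:2]*1000).astype(np.float32)))
    u,v=proj("side",[c[0],c[1],.0865]).round().astype(int)
    a=g[v-9:v+10,u-17:u+18];t,mm=cv2.threshold(a,0,1,cv2.THRESH_BINARY_INV+cv2.THRESH_OTSU)
    k=max(cv2.findContours(mm,0,1)[0],key=cv2.contourArea);e=cv2.fitEllipse(k);print(t,e[1],ray("side",e[0][0]+u-17,e[0][1]+v-9,.0865))
go([.6007,-.1087,.14],141)
E
```

```text
time: 6.1
tool_pos: [0.4453, -0.2461, 0.138]
tool_rot: [-0.001, 0.334, 0.943, 0.0]
contact_force: [0.2, -0.2, -1.3]
gripper_width: 0.173
grasp_force: 59.8
(0.588, 0.0846) ((590.0089721679688, 85.1170654296875), 27.5294132232666)
118.0 (10.760417938232422, 20.26409149169922) [0.59020338 0.08587092 0.0865    ]
(0.594, -0.0121) ((596.5280151367188, -12.239227294921875), 27.616788864135742)
135.0 (17.10173988342285, 35.68134307861328) [ 0.58741928 -0.01282583  0.0865    ]
(0.6007, -0.1087) ((602.2057495117188, -110.05363464355469), 24.511493682861328)
140.0 (21.271116256713867, 34.67888259887695) [ 0.60257847 -0.10800819  0.0865    ]
pos [ 0.4453 -0.2461  0.138 ] yaw 141.0 | turn first -0.000 rad, then x -3.43 y 20.46 z -0.20 cm
```

```bash

python3 -m crank '[{"x":-0.7,"y":4.1,"z":0,"turn":0},{"x":-0.7,"y":4.1,"z":0,"turn":0},{"x":-0.7,"y":4.1,"z":0,"turn":0},{"x":-0.7,"y":4.1,"z":0,"turn":0},{"x":-0.7,"y":4.1,"z":0,"turn":0}]' >/dev/null
python3 -m crank '[{"x":0,"y":0,"z":0.5,"turn":0},{"x":0,"y":0,"z":1,"turn":0},{"x":0,"y":0,"z":1,"turn":0},{"x":0,"y":0,"z":0.5,"turn":0}]'
python3 -c "
from h import *
go([.6015,-.109,.10],141)"
```

```text
time: 7.0
tool_pos: [0.6003, -0.1097, 0.1067]
tool_rot: [-0.002, 0.335, 0.942, -0.0]
contact_force: [0.8, 0.7, -1.1]
gripper_width: 0.175
grasp_force: 59.8
pos [ 0.6003 -0.1097  0.1067] yaw 140.9 | turn first -0.002 rad, then x -0.05 y 0.13 z 0.67 cm
```

```bash

python3 -m crank '[{"x":0,"y":0.1,"z":1,"turn":0},{"x":0,"y":0,"z":1,"turn":0},{"x":0,"y":0,"z":0.3,"turn":0},{"x":0,"y":0,"z":0,"turn":0}]'
python3 -m crank '[{"x":0,"y":0,"z":0.2,"turn":0},{"x":0,"y":0,"z":0,"turn":0}]'
python3 -m crank '[{"x":0,"y":0,"z":0.2,"turn":0},{"x":0,"y":0,"z":0,"turn":0}]'
```

```text
time: 7.4
tool_pos: [0.6021, -0.1085, 0.0851]
tool_rot: [-0.001, 0.334, 0.943, -0.0]
contact_force: [-0.3, 0.1, -1.9]
gripper_width: 0.171
grasp_force: 59.8
time: 7.6
tool_pos: [0.6031, -0.1086, 0.0844]
tool_rot: [0.0, 0.334, 0.943, 0.0]
contact_force: [-0.1, 0.4, -1.1]
gripper_width: 0.174
grasp_force: 59.8
time: 7.8
tool_pos: [0.6028, -0.1085, 0.0821]
tool_rot: [-0.0, 0.334, 0.943, -0.0]
contact_force: [-0.2, -0.1, -1.2]
gripper_width: 0.17
grasp_force: 59.8
```

```bash

python3 -m crank '[{"x":0,"y":0,"z":0.3,"turn":0},{"x":0,"y":0,"z":0,"turn":0}]'
python3 -m crank '[{"x":0,"y":0,"z":0.2,"turn":0},{"x":0,"y":0,"z":0,"turn":0}]' |grep -E "pos|force"
python3 -c "
from plant import manip
f=manip.state();print(f['contact_force'],f['ft_torque'])"
```

```text
time: 8.0
tool_pos: [0.6025, -0.1084, 0.0786]
tool_rot: [-0.0, 0.334, 0.943, -0.0]
contact_force: [0.1, 1.1, -0.5]
gripper_width: 0.175
grasp_force: 59.8
tool_pos: [0.6026, -0.1085, 0.0767]
contact_force: [0.0, 0.1, -1.3]
grasp_force: 59.8
[ 0.03447601  0.05755264 -1.27864137] [ 0.0200504   0.02976523 -0.04536393]
```

```bash

for i in 1; do python3 -m crank '[{"x":0,"y":0,"z":0.2,"turn":0},{"x":0,"y":0,"z":0,"turn":0}]' |grep -E "pos|contact"; done
python3 -m crank '[{"x":0,"y":0,"z":0.2,"turn":0},{"x":0,"y":0,"z":0,"turn":0}]' |grep -E "pos|contact"
python3 -m crank '[{"x":0,"y":0,"z":0.2,"turn":0},{"x":0,"y":0,"z":0,"turn":0}]' |grep -E "pos|contact"
```

```text
tool_pos: [0.6026, -0.1085, 0.0747]
contact_force: [0.2, 0.4, -0.5]
tool_pos: [0.6026, -0.1085, 0.0728]
contact_force: [-0.5, -0.3, -0.1]
tool_pos: [0.6031, -0.1086, 0.0717]
contact_force: [-1.0, -0.3, 3.2]
```

The lid dropped with light contact at z≈0.0717, about 6 mm above home, so the lugs are in the gaps. Next I'll turn it clockwise gently and follow it down.

```bash

python3 -m crank '[{"x":0,"y":0,"z":0,"turn":0.1},{"x":0,"y":0,"z":0,"turn":0.1},{"x":0,"y":0,"z":0.05,"turn":0.1},{"x":0,"y":0,"z":0,"turn":0}]' |grep -E "pos|contact"
python3 -c "
from h import *
f=manip.state();print(yaw(),f['contact_force'],f['ft_torque'])"
python3 -m crank '[{"x":0,"y":0,"z":0.05,"turn":0.1},{"x":0,"y":0,"z":0.05,"turn":0.1},{"x":0,"y":0,"z":0.05,"turn":0.1},{"x":0,"y":0,"z":0,"turn":0}]' |grep -E "pos|contact"
python3 -c "
from h import *
f=manip.state();print(yaw(),f['contact_force'],f['ft_torque'])"
```

```text
tool_pos: [0.6036, -0.1088, 0.0716]
contact_force: [-0.2, 0.6, 3.5]
123.80917208286006 [-0.19116805  0.57186726  3.52633406] [ 8.60273770e-05  2.47311537e-02 -8.47401846e-02]
tool_pos: [0.6027, -0.1093, 0.0702]
contact_force: [-2.4, -1.2, 5.5]
106.83024375547396 [-2.35137911 -1.21986216  5.46205895] [-0.20028327  0.61639421  0.82601229]
```

```bash

python3 -m crank '[{"x":0,"y":0,"z":0.06,"turn":0.1},{"x":0,"y":0,"z":0,"turn":0}]' |grep -E "pos|contact"
python3 -c "
from h import *
f=manip.state();print(yaw(),f['contact_force'],f['ft_torque'])"
python3 -m crank '[{"x":0,"y":0,"z":0.06,"turn":0.1},{"x":0,"y":0,"z":0,"turn":0}]' |grep -E "pos|contact"
python3 -c "
from h import *
f=manip.state();print(yaw(),f['contact_force'],f['ft_torque'])"
```

```text
tool_pos: [0.6033, -0.1102, 0.0703]
contact_force: [-3.4, -3.2, 6.9]
101.14223042425937 [-3.43930001 -3.16521768  6.91647296] [-0.71733096  0.47784104  0.96079674]
tool_pos: [0.6032, -0.1102, 0.0704]
contact_force: [-5.4, -2.2, 10.6]
95.72179921683274 [-5.41249303 -2.21395756 10.56877911] [-0.6210333   0.84931267  2.6267601 ]
```

The torque climbs to 2.6 N m and z stays at 0.0704, 4.4 mm above home, so it jams and this is the wrong pot. I'll turn back, lift and try the middle one.

```bash

python3 -m crank '[{"x":0,"y":0,"z":0,"turn":-0.12},{"x":0,"y":0,"z":0,"turn":-0.14},{"x":0,"y":0,"z":-0.1,"turn":-0.14},{"x":0,"y":0,"z":-0.1,"turn":-0.14},{"x":0,"y":0,"z":-0.05,"turn":-0.14}]' |grep -E "pos|contact"
python3 -m crank '[{"x":0,"y":0,"z":-0.1,"turn":-0.12},{"x":0,"y":0,"z":-0.2,"turn":0},{"x":0,"y":0,"z":-0.5,"turn":0},{"x":0,"y":0,"z":-0.5,"turn":0}]' |grep -E "pos|contact"
python3 -m crank '[{"x":0,"y":0,"z":-1,"turn":0},{"x":0,"y":0,"z":-2,"turn":0},{"x":0,"y":0,"z":-1,"turn":0},{"x":0,"y":0,"z":0,"turn":0}]' 
python3 - <<'E'
from h import *
go([.5953,-.012,.11],141)
s=manip.state();print(s["ft_torque"])
t=s["tool_pos"];p,d=manip.grab_frame("side");P=cloud("side",d)
m=(np.hypot(P[...,0]-t[0],P[...,1]-t[1])<.036)&(d>0)&(P[...,2]>.095)
z=P[...,2][m];print(np.percentile(z,[0,1,3]),t)
E
```

```text
tool_pos: [0.6036, -0.1086, 0.0717]
contact_force: [-0.1, 1.0, 3.7]
tool_pos: [0.6025, -0.1085, 0.0833]
contact_force: [1.1, -0.3, -0.4]
time: 11.3
tool_pos: [0.6045, -0.1091, 0.1264]
tool_rot: [0.003, 0.334, 0.943, 0.0]
contact_force: [0.4, 0.5, -0.3]
gripper_width: 0.174
grasp_force: 59.8
pos [ 0.6045 -0.1091  0.1264] yaw 141.0 | turn first -0.000 rad, then x 6.82 y 6.96 z 1.64 cm
[-0.00866041 -0.00238327  0.00773563]
[0.12612657 0.13031585 0.13509384] [ 0.60451302 -0.10905536  0.12639665]
```

```bash

python3 -m crank '[{"x":3,"y":3.25,"z":0,"turn":0},{"x":3,"y":3.25,"z":0,"turn":0},{"x":0.58,"y":0.62,"z":1,"turn":0},{"x":0,"y":0,"z":2,"turn":0},{"x":0,"y":0,"z":0.8,"turn":0}]' |grep -E "pos|contact"
python3 -m crank '[{"x":0,"y":0,"z":0.4,"turn":0},{"x":0,"y":0,"z":0.2,"turn":0},{"x":0,"y":0,"z":0,"turn":0}]'  |grep -E "pos|contact"
python3 -c "
from h import *
go([.597,-.012,.078],141)"
```

```text
tool_pos: [0.5945, -0.0113, 0.0822]
contact_force: [-0.4, 0.9, -1.3]
tool_pos: [0.5967, -0.0123, 0.0795]
contact_force: [-0.2, 0.2, -0.8]
pos [ 0.5967 -0.0123  0.0795] yaw 140.9 | turn first -0.001 rad, then x -0.00 y 0.05 z 0.15 cm
```

```bash

python3 -m crank '[{"x":0,"y":0,"z":0.2,"turn":0},{"x":0,"y":0,"z":0,"turn":0}]'  |grep -E "pos|contact"
python3 -m crank '[{"x":0,"y":0,"z":0.2,"turn":0},{"x":0,"y":0,"z":0,"turn":0}]'  |grep -E "pos|contact"
python3 -m crank '[{"x":0,"y":0,"z":0.2,"turn":0},{"x":0,"y":0,"z":0,"turn":0}]'  |grep -E "pos|contact"
```

```text
tool_pos: [0.5968, -0.012, 0.0778]
contact_force: [0.3, 0.4, -0.5]
tool_pos: [0.5964, -0.0118, 0.0753]
contact_force: [0.9, -0.3, -1.4]
tool_pos: [0.5968, -0.0118, 0.0739]
contact_force: [-0.2, 0.4, 1.7]
```

```bash

python3 -m crank '[{"x":0,"y":0,"z":0.1,"turn":0},{"x":0,"y":0,"z":0,"turn":0}]'  |grep -E "pos|contact"
python3 -m crank '[{"x":0,"y":0,"z":0.1,"turn":0},{"x":0,"y":0,"z":0,"turn":0}]'  |grep -E "pos|contact"
python3 -c "
from h import *
go([.597,-.012,.072],141)
f=manip.state();print(f['contact_force'],f['ft_torque'])"
```

```text
tool_pos: [0.597, -0.0118, 0.0736]
contact_force: [-1.9, -0.3, 5.6]
tool_pos: [0.5972, -0.0118, 0.0733]
contact_force: [-2.2, 2.0, 8.1]
pos [ 0.5972 -0.0118  0.0733] yaw 141.0 | turn first -0.000 rad, then x 0.00 y -0.03 z 0.13 cm
[-2.22163424  2.04979983  8.07289321] [ 0.03997902  0.61143096 -0.03978494]
```

```bash
cat > st.sh <<'E'
python3 -c "
from h import *
f=manip.state();print('yaw %.1f'%yaw(),f['time'],f['tool_pos'].round(4),f['contact_force'].round(1),f['ft_torque'].round(2))"
E
python3 -m crank '[{"x":0,"y":0,"z":0,"turn":0.1},{"x":0,"y":0,"z":0,"turn":0}]' >/dev/null; sh st.sh
python3 -m crank '[{"x":0,"y":0,"z":0,"turn":0.1},{"x":0,"y":0,"z":0,"turn":0}]' >/dev/null; sh st.sh
python3 -m crank '[{"x":0,"y":0,"z":0,"turn":0.1},{"x":0,"y":0,"z":0,"turn":0}]' >/dev/null; sh st.sh
```

```text
yaw 135.3 13.35 [ 0.5968 -0.0118  0.0717] [ 1. -1.  3.] [-0.11 -0.26  0.01]
yaw 129.6 13.55 [ 0.5967 -0.0118  0.0716] [-0.3  0.4  2.8] [-0.01  0.05 -0.05]
yaw 124.0 13.75 [ 0.5967 -0.0118  0.0717] [-0.1 -0.2  2.5] [ 0.06  0.02 -0.05]
```

It dropped in at about yaw 135, so this should be the match. I'll continue clockwise and follow it down.

```bash

python3 -m crank '[{"x":0,"y":0,"z":0.02,"turn":0.1},{"x":0,"y":0,"z":0.02,"turn":0.1},{"x":0,"y":0,"z":0.02,"turn":0.1},{"x":0,"y":0,"z":0,"turn":0}]' >/dev/null; sh st.sh
python3 -m crank '[{"x":0,"y":0,"z":0.06,"turn":0.1},{"x":0,"y":0,"z":0.06,"turn":0.1},{"x":0,"y":0,"z":0,"turn":0}]' >/dev/null; sh st.sh
python3 -m crank '[{"x":0,"y":0,"z":0.07,"turn":0.1},{"x":0,"y":0,"z":0.07,"turn":0.1},{"x":0,"y":0,"z":0,"turn":0}]' >/dev/null; sh st.sh
```

```text
yaw 106.8 14.15 [ 0.597  -0.0119  0.0714] [0.3 0.  4.8] [-0.06 -0.06 -0.08]
yaw 95.4 14.45 [ 0.5969 -0.0118  0.0701] [-0.4  0.3  4.3] [-0.01 -0.03 -0.16]
yaw 83.9 14.75 [ 0.5969 -0.0119  0.0686] [ 0.8 -0.6  4.9] [-0.14 -0.08 -0.06]
```

```bash

python3 -m crank '[{"x":0,"y":0,"z":0.07,"turn":0.1},{"x":0,"y":0,"z":0.07,"turn":0.1},{"x":0,"y":0,"z":0,"turn":0}]' >/dev/null; sh st.sh
python3 -m crank '[{"x":0,"y":0,"z":0.07,"turn":0.1},{"x":0,"y":0,"z":0.07,"turn":0.1},{"x":0,"y":0,"z":0,"turn":0}]' >/dev/null; sh st.sh
python3 -m crank '[{"x":0,"y":0,"z":0.04,"turn":0.1},{"x":0,"y":0,"z":0.04,"turn":0.1},{"x":0,"y":0,"z":0,"turn":0}]' >/dev/null; sh st.sh
```

```text
yaw 72.5 15.05 [ 0.5968 -0.0119  0.0673] [ 0.3 -0.6  5. ] [-0.15 -0.01 -0.14]
yaw 61.1 15.35 [ 0.5967 -0.012   0.0658] [-1.2 -1.2  5.3] [-0.19  0.02 -0.12]
yaw 49.6 15.65 [ 0.5969 -0.0119  0.0656] [-1.1 -0.2  7.4] [ 0.01  0.2  -0.19]
```

```bash

python3 -m crank '[{"x":0,"y":0,"z":0,"turn":0.1},{"x":0,"y":0,"z":0,"turn":0.1},{"x":0,"y":0,"z":0,"turn":0}]' >/dev/null; sh st.sh
python3 -m crank '[{"x":0,"y":0,"z":0,"turn":0.08},{"x":0,"y":0,"z":0,"turn":0}]' >/dev/null; sh st.sh
python3 -m crank '[{"x":0,"y":0,"z":0,"turn":0.08},{"x":0,"y":0,"z":0,"turn":0}]' >/dev/null; sh st.sh
```

```text
yaw 38.2 15.95 [ 0.5968 -0.0123  0.0657] [-2.4 -2.4  7.5] [-0.22  0.17  0.  ]
yaw 33.8 16.15 [ 0.5962 -0.0125  0.0656] [-3.1 -2.8  8.7] [-0.28  0.63  1.01]
yaw 29.4 16.35 [ 0.596  -0.0126  0.0657] [-4.5 -2.4 10.5] [-0.24  0.72  2.1 ]
```

The stop is reached: torque is rising and z is steady at 0.0657. I'll relieve the torque, release, retreat and check.

```bash

python3 -m crank '[{"x":0,"y":0,"z":-0.05,"turn":-0.08},{"x":0,"y":0,"z":-0.05,"turn":-0.03},{"x":0,"y":0,"z":0,"turn":0}]' >/dev/null; sh st.sh
python3 -m crank '[{"x":0,"y":0,"z":0,"turn":0},{"x":0,"y":0,"z":0,"turn":0},{"x":0,"y":0,"z":0,"turn":0},{"x":0,"y":0,"z":0,"turn":0},{"x":0,"y":0,"z":0,"turn":0}]' 50
python3 -m crank '[{"x":0,"y":0,"z":-1,"turn":0},{"x":0,"y":0,"z":-2,"turn":0},{"x":0,"y":0,"z":-4,"turn":0},{"x":0,"y":0,"z":-4,"turn":0},{"x":0,"y":0,"z":-4,"turn":0}]'
python3 -m crank '[{"x":-4,"y":0,"z":0,"turn":0},{"x":-4,"y":0,"z":0,"turn":0},{"x":-4,"y":0,"z":0,"turn":0},{"x":-4,"y":0,"z":0,"turn":0},{"x":0,"y":0,"z":0,"turn":0}]'
python3 - <<'E'
from h import *
for n in("side","top"):
    p,d=manip.grab_frame(n);P=cloud(n,d)
    D=np.hypot(P[...,0]-.596,P[...,1]+.012)
    for lo,hi in((.085,.098),(.105,.125)):
        q=P[(D<.04)&(d>0)&(P[...,2]>lo)&(P[...,2]<hi)]
        if len(q)>20:
            A=np.c_[q[:,:2]-q[:,:2].mean(0),np.ones(len(q))];c=np.linalg.lstsq(A,q[:,2],rcond=None)[0]
            print(n,len(q),q.mean(0),np.median(q[:,2]),"tilt",c[:2])
    if n=="side": cv2.imwrite("pics/s5.png",cv2.resize(p[170:330,220:430,::-1],(780,594)))
E
```

```text
yaw 35.3 16.65 [ 0.5963 -0.0124  0.0657] [-1.8 -4.1  5.5] [-0.6   0.18  0.72]
time: 17.15
tool_pos: [0.5963, -0.0116, 0.0652]
tool_rot: [-0.0, 0.954, 0.301, -0.0]
contact_force: [-0.6, -0.3, 0.3]
gripper_width: 0.499
grasp_force: 0.0
time: 17.65
tool_pos: [0.5964, -0.0117, 0.218]
tool_rot: [0.0, 0.954, 0.301, 0.0]
contact_force: [-0.6, 0.0, -0.2]
gripper_width: 0.506
grasp_force: 0.0
time: 18.15
tool_pos: [0.4631, -0.1053, 0.2165]
tool_rot: [0.001, 0.954, 0.299, 0.0]
contact_force: [0.5, 0.1, 0.1]
gripper_width: 0.504
grasp_force: 0.0
side 397 [0.58971494 0.00068215 0.09151854] 0.09183083100288414 tilt [ 0.05214662 -0.09362952]
side 239 [ 0.59591609 -0.00904336  0.11286297] 0.1142515756961428 tilt [ 0.24811628 -0.31585951]
top 683 [ 0.59287287 -0.01190069  0.09149496] 0.09145583320454631 tilt [ 0.00132348 -0.0061483 ]
top 252 [ 0.59378561 -0.01202933  0.11515367] 0.11528380307022967 tilt [ 0.06663636 -0.08538347]
```

View pics/s5.png

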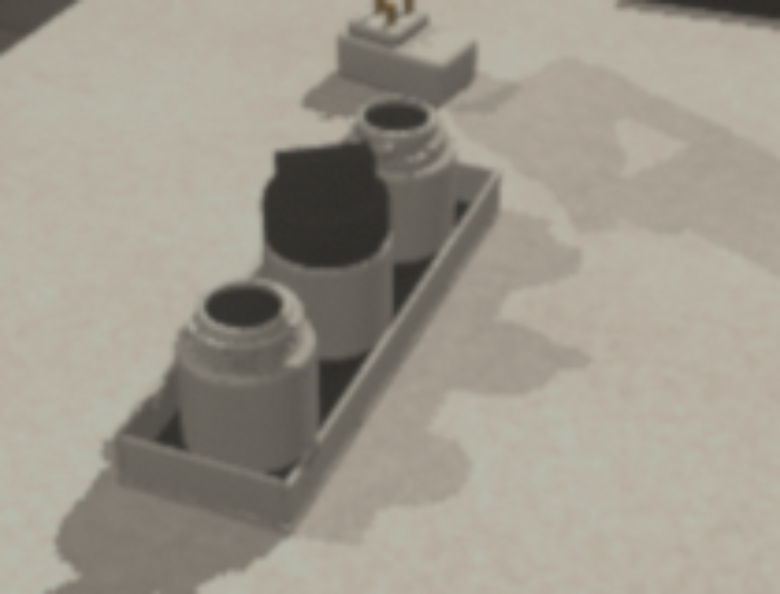

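The picture shows the lid level on the middle pot, around (325,205), with its skirt down on the shoulder. Its top plate measures z≈0.0915 against 0.092 expected, with a tilt below 0.01 rad. The bystanders weren't touched.

```bash
python3 -c "
from plant import manip
print(manip.job_done())"
```

```text
the job is handed in; nothing more can be done
None
```

The lid is screwed fully home and level on the middle pot, after it jammed on the right-hand pot; it has been released and the job was handed in at about 18 s (no verdict was returned).

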